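Check two sample carriers underneath and dispatch the stamped one

ROBOT

A 6-joint arm with a two-finger parallel gripper is mounted at the origin on the work surface. World frame = base frame: x ahead of the robot, y to its left, z up, the work surface at z = 0. Lengths are in m, angles in degrees, forces in N, time in s.
With the tool pointing down it reaches from about 0.325 to 0.775 m from the base axis. Payload 5.5 kg.
Tool frame: the origin (TCP) lies midway between the tips of the shut fingers; the grasp point (between the pads) lies 19 mm behind it (hold_point_z is the distance from the TCP to the grasp point, in m); z points along the fingers, x is the direction in which the jaws open and shut, and the axes are right-handed (so a half turn about z gives the same grasp; the last joint's range is limited). The gripper opens to 88 mm and grips with 3 to 60 N. Pads are 20 mm wide; open, the fingers measure 115 mm over their backs; the gripper's body (75 mm by 178 mm) begins 61 mm behind the grasp point.
Start: joints at [-74.066, 5.22, 70.514, -0, 104.267, -3.249], TCP at [0.197, -0.567, 0.223] pointing down, gripper open.
Joint ranges: [-164.24, 164.24], [-49.07, 125.15], [9.68, 141.18], [-86.29, 266.29], [3.28, 154.24], [-151.56, 151.56]. Speed limits (degrees/s): [147.25, 147.25, 172.46, 180, 180, 180].

INTERFACE

Orientations are given as a 3x3 rotation matrix whose columns are the frame's x, y, z axes.
In Python, from cell import sense, get_image, camera_params, job_done, hold_point_z gives the robot as it stands. The module is installed in compiled form; this text tells all that it offers.
- The arm moves only by the tool send_rows, never from a script. Its argument "rows" is a list of rows, each a list of 5 numbers: the shift along the tool's x, y, z in mm, then the turn about the tool's z in degrees, then the finger opening in mm, from 0 to 87.8. A call has exactly 10 rows; each row shifts and turns the commanded pose from where the row before left it, along the tool's axes as they then stand; what a row does not reach is not made up. A row lasts 1/8 s, in which the tool goes at most 62.5 mm and 10.7 degrees, less where a joint would pass 70% of its speed; a pose out of reach is approached as far as the arm can. A call with a gripper value outside its range is refused whole. The fingers move at their own pace and stop on an object; the grip force is fixed at half the most. Time passes only in rows, so rows that do not move let the fingers close, or fill a call up. It gives the time, the measured TCP pose, the force and the opening at its end, in the units of the state.
- sense(): the state, without advancing time (a new reading comes with each control period).
- get_image(name): name is "scene" or "top" or "wrist"; returns (picture, depth): 420x560x3 uint8, red, green, blue; 420x560 float32, m along the optical axis (not along the pixel's ray), 0 where there is no reading.
- camera_params(name): a dict with "fx", "fy", "cx", "cy" (pixels), "extrinsics" (4x4, takes a point from camera to world coordinates). Camera axes: x right, y down, z forward; pixel columns grow to the right and rows downward; lengths in m; the calibration is good to about 2 mm. A picture is of the moment at which its call begins: read the wrist's pose just before it. camera_params takes no time and is no camera call; for the wrist camera it gives the pose at the moment of the call.
- job_done(): hands the job in, once; it reports no verdict.
The state is a dict: "clock": time; "joints": joint angles; "dq": joint speeds; "tau": joint torques, N m; "eef_pos": TCP position; "tcp_rot": TCP orientation; "ft_force": force on the tool from outside, world axes, zero at the start; "ft_torque": the same for the moment, N m; "gripper_width": finger opening in m.
Only numpy, scipy, OpenCV 4.12 (cv2) and the standard library are available. Lean on these libraries where they do the work, as an engineer would, in place of code of your own. Each camera call takes 0.05 s, during which the arm holds its last target.

TASK

Tip up each of the two blue sample carriers, first the one on the robot's left, then the one on its right, by drawing its handle towards the robot with the fingertips until it stands steeply (about 50 degrees) on its near edge and its underside shows to the far side of the bench; lower each again under control, without letting it drop or topple. Then push the one that bears a stamp underneath away from the robot over the dark dispatch line, until its whole base lies in the white dispatch lane, standing flat, and leave the other standing flat on the near side, not touching the line. Never lift or carry a carrier, and do not disturb anything else on the bench.

Things in the scene. Friction and masses are not known exactly. Their poses are not given: they have to be found in the camera images.
- stamped: blue closed sample carrier, aluminium bail handle; footprint 100 mm (its x) x 120 mm (its y), lid top at 75 mm; near wall upright, down to the bench; the white underside slopes up from the near edge to 54 mm at the far edge, on steel side runners. About 0.5 kg. Stamped underneath: black ring 75 mm across with a bar. Origin: centre of its footprint on the bench, x away from robot, z up; yaw up to 12 degrees
- plain: The same as stamped in every way (size, handle, weight, origin and axes), but its sloping white underside is blank.
- stamped_bar (a point): middle of the stamped carrier's handle bar, on its axis: a round bar 10 mm thick, 104 mm long along the carrier's y, 130 mm above the bench, 10 mm to the far (+x) side of the carrier's centre; below it only two posts at y = +-52 mm, and the lid top at 75 mm. Same axes as the carrier
- stamped_near_edge (a point): middle of the lower near (robot-side, -x) edge of the stamped carrier's base. Drawn at the bar towards its -x, the carrier tips about this edge without sliding; tilted less than about 60 degrees it falls back by itself. Pushed low on a side it slides upright
- stamped_far_edge (a point): middle of the lower far (+x) edge of the stamped carrier's base
- plain_bar (a point): middle of the plain carrier's handle bar, on its axis: a round bar 10 mm thick, 104 mm long along the carrier's y, 130 mm above the bench, 10 mm to the far (+x) side of the carrier's centre; below it only two posts at y = +-52 mm, and the lid top at 75 mm. Same axes as the carrier
- plain_near_edge (a point): middle of the lower near (robot-side, -x) edge of the plain carrier's base. Drawn at the bar towards its -x, the carrier tips about this edge without sliding; tilted less than about 60 degrees it falls back by itself. Pushed low on a side it slides upright
- plain_far_edge (a point): middle of the lower far (+x) edge of the plain carrier's base
- line (a point): middle of the near edge of the dispatch line, a dark 10 mm strip along y, 640 mm long, flush with the bench. Beyond it (+x) lies the white flush dispatch lane, reaching 170 mm past this near edge. x points away from the robot into the lane, y along the line; the lane may be turned by up to 3 degrees
- vial: small amber glass vial with black cap, 26 mm diameter, 45 mm tall, between the carriers; bystander; origin at the centre of its underside, z up
- dropper: small white plastic dropper bottle, 26 mm diameter, 48 mm tall, in the middle of the lane; bystander; origin at the centre of its underside, z up
- reagent: glass bottle with blue cap, 68 mm diameter, 140 mm tall, to the right of the carriers; bystander; origin at the centre of its underside, z up
- beaker: open glass beaker, 68 mm diameter, 85 mm tall, to the right, nearer the robot; bystander; origin at the centre of its underside, z up
- dishes: stack of two clear round dishes, 90 mm diameter, 32 mm tall, between the robot and the carriers; bystander; origin at the centre of its underside, z up
- tipbox: white pipette-tip box 85 x 120 x 61 mm tall, to the left; bystander; origin at the centre of its underside, z up
- marker: marker pen lying down, 133 mm long along its own x, 17 mm thick, to the left; bystander; origin at the centre of its underside, z up
There are look-alikes about, which are no part of the job. What is shaped like the stamped but brown is not meant.

How it is judged (in metres and radians):
On the way, in this order (a step that is already met when the one before it is completed fails the run):
1. the carrier on the left is tipped on its near edge by more than 43 degrees (((angle between stamped's own z axis and vertical above 0.75 rad and height (world z) of stamped_near_edge below 0.015 m and height (world z) of stamped_far_edge above 0.05 m and world y of stamped above 0 m) or (angle between plain's own z axis and vertical above 0.75 rad and height (world z) of plain_near_edge below 0.015 m and height (world z) of plain_far_edge above 0.05 m and world y of plain above 0 m))), for 0.2 s.
2. then the carrier on the right is tipped on its near edge by more than 43 degrees, the left one standing flat again ((((angle between stamped's own z axis and vertical above 0.75 rad and height (world z) of stamped_near_edge below 0.015 m and height (world z) of stamped_far_edge above 0.05 m and world y of stamped below 0 m) and (angle between plain's own z axis and vertical below 0.05 rad and height (world z) of plain below 0.006 m)) or ((angle between plain's own z axis and vertical above 0.75 rad and height (world z) of plain_near_edge below 0.015 m and height (world z) of plain_far_edge above 0.05 m and world y of plain below 0 m) and (angle between stamped's own z axis and vertical below 0.05 rad and height (world z) of stamped below 0.006 m)))), for 0.2 s.
3. both stand flat again, on the near side of the line (angle between each of stamped, plain's own z axis and vertical below 0.05 rad and height (world z) of each of stamped, plain below 0.006 m and x of stamped_near_edge in the frame of line below -0.05 m), for 0.1 s.
At the end, for the whole second after the job is handed in: The stamped carrier stands flat and still with its near edge past the near edge of the line (2 mm tolerance) and its far edge no more than 175 mm past it, its centre within 265 mm of the line's middle; the plain carrier stands flat and still with its far edge before the line (2 mm tolerance) (angle between each of stamped, plain's own z axis and vertical below 0.05 rad and height (world z) of each of stamped, plain below 0.006 m and linear speed of each of stamped, plain below 0.01 m/s and x of stamped_near_edge in the frame of line above -0.002 m and x of stamped_far_edge in the frame of line below 0.175 m and y of stamped in the frame of line between -0.265 and 0.265 m and x of plain_far_edge in the frame of line below 0.002 m); the robot touches nothing.
It fails at once if a carrier is lifted or carried: both its near and far edges more than 20 mm up (height (world z) of each of stamped_near_edge, stamped_far_edge above 0.02 m or height (world z) of each of plain_near_edge, plain_far_edge above 0.02 m).
It fails at once if a carrier topples (over 75 degrees) (angle between any of stamped, plain's own z axis and vertical above 1.31 rad).
It fails at once if a carrier is let drop: it turns faster than 3.5 rad/s (angular speed of any of stamped, plain above 3.5 rad/s).
It fails at once if the plain carrier is pushed over the line (x of plain in the frame of line above 0 m).
It fails at once if a bystander is moved by more than 25 mm or knocked over (distance of any of vial, dropper, reagent, beaker, dishes, tipbox, marker from where it was at the start of the episode above 0.025 m or angle between any of vial, dropper, reagent, beaker, dishes, tipbox, marker's own z axis and vertical above 0.4 rad).
It also fails if it takes over 72 s, if anything falls off the work surface, if the arm or the gripper's body presses on something with over 40 N, if the wrist force passes 120 N, or if a joint passes its speed limit or range.

## Working session

There is one attempt and no reset: what is moved stays moved. The work goes in short steps, Python scripts to look and compute and a tool call to move; the robot and the scene stay as the last step left them, time stands still between calls to the robot, and variables do not carry over. Pictures are saved under pics/ and viewed, and the job is handed in when it is done.

Besides the shell and the picture viewer there is one more tool, called after "Request:" in YAML: its name, and indented under it one key for each argument. send_rows: Moves the arm, as the interface text tells. Its arguments: {"type":"object","properties":{"rows":{"type":"array"}},"required":["rows"]}

```bash
mkdir -p pics; python3 - <<'E'
from cell import *
import cv2,numpy as np
s=sense();print(s['clock'],s['eef_pos'],s['tcp_rot'],s['gripper_width'],hold_point_z)
for n in ['top','scene']:
    p,d=get_image(n);cv2.imwrite(f'pics/{n}0.png',p[:,:,::-1]);np.savez(f'{n}0.npz',p=p,d=d)
    c=camera_params(n);print(n,c['fx'],c['fy'],c['cx'],c['cy'],np.round(c['extrinsics'],4).tolist())
E
```

```text
0.0 [ 0.19706562 -0.56639928  0.22151415] [[ 3.28585246e-01 -9.44474164e-01 -5.37845531e-04]
 [-9.44472330e-01 -3.28585670e-01  1.86411221e-03]
 [-1.93733415e-03 -1.04539547e-04 -9.99998118e-01]] 0.08727124240791852 0.0187
top 454.45089522655894 454.45089522655894 282.8015716457658 206.33014854624096 [[0.0244, -0.9954, 0.0927, 0.4041], [-0.9996, -0.0254, -0.0103, 0.0143], [0.0126, -0.0924, -0.9956, 1.3143], [0.0, 0.0, 0.0, 1.0]]
scene 526.3074369410036 526.3074369410036 272.70051761090673 211.04354744484706 [[-0.6668, 0.4307, -0.6081, 1.3687], [0.7451, 0.4018, -0.5324, 0.7379], [0.015, -0.8081, -0.5888, 0.9347], [0.0, 0.0, 0.0, 1.0]]
```

View pics/top0.png

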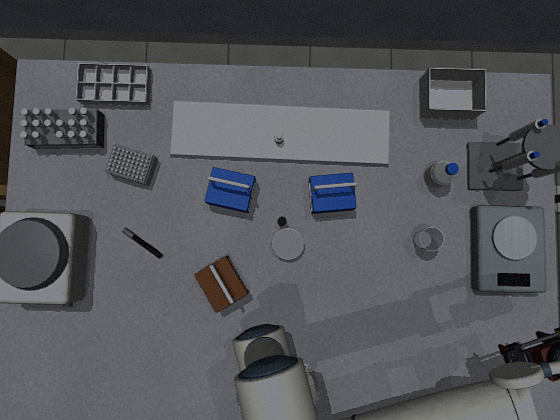

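View pics/scene0.png

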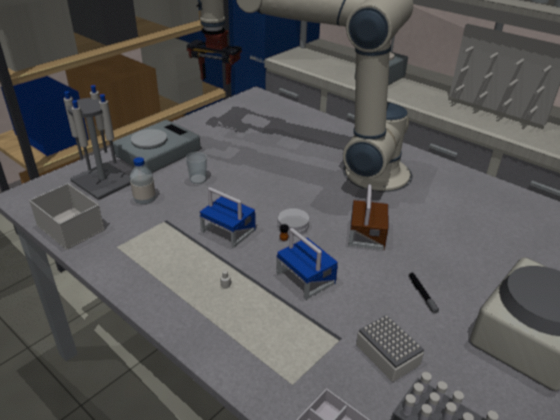

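The top view shows blue carriers at (231,190) on the left and (332,193) on the right. The brown look-alike is at (221,284), which is not meant. Next I'll measure poses.

```bash
cat > h.py <<'E'
import numpy as np,cv2
from cell import *
def ray(c,u,v,z):
    E=c['extrinsics'];u=np.asarray(u,float);v=np.asarray(v,float)
    d=np.stack([(u-c['cx'])/c['fx'],(v-c['cy'])/c['fy'],np.ones_like(u)],-1)@E[:3,:3].T
    o=E[:3,3];return o+d*((z-o[2])/d[...,2])[...,None]
def cloud(c,d):
    v,u=np.mgrid[:d.shape[0],:d.shape[1]]
    P=np.stack([(u-c['cx'])/c['fx']*d,(v-c['cy'])/c['fy']*d,d],-1)
    return P@c['extrinsics'][:3,:3].T+c['extrinsics'][:3,3]
E
python3 - <<'E'
from h import *
c=camera_params('top');f=np.load('top0.npz');p,d=f['p'],f['d'];W=cloud(c,d)
hsv=cv2.cvtColor(p,cv2.COLOR_RGB2HSV)
for nm,(u0,u1,v0,v1) in dict(L=(195,265,160,220),R=(300,365,165,220)).items():
    sub=np.zeros(d.shape,bool);sub[v0:v1,u0:u1]=1
    blue=(hsv[...,0]>105)&(hsv[...,0]<130)&(hsv[...,1]>150)&sub
    lid=blue&(abs(W[...,2]-.075)<.008)
    # convex hull of all top-plane pts + min area rect
    v,u=np.nonzero(lid);P=ray(c,u,v,.075)[:,:2]
    r=cv2.minAreaRect((P*1000).astype(np.float32));print(nm,'lid',lid.sum(),r,np.median(W[lid][:,2]))
    bar=sub&(W[...,2]>.115)&(W[...,2]<.15)
    v,u=np.nonzero(bar);P=ray(c,u,v,.133)[:,:2]
    r=cv2.minAreaRect((P*1000).astype(np.float32));print(nm,'bar',bar.sum(),r,np.median(W[bar],0), P.mean(0))
    m,vec=cv2.PCACompute((P-0).astype(np.float32),None);print('bar dir yaw',np.degrees(np.arctan2(-vec[0,0],vec[0,1])))
# lane
g=(p.min(2)>105); 
for u in (180,200,230,330,360,385):
    col=p[120:175,u].mean(1).astype(int);print(u,col.tolist())
for nm,(u,v) in dict(vial=(282,221),dish=(288,244),drop=(279,140),tip=(131,163),m1=(125,230),m2=(160,256),beaker=(428,240),reag=(444,174)).items():
    print(nm,W[v,u].round(3), ray(c,u,v,0.02).round(3))
E
python3 - <<'E'
import cv2
p=cv2.imread('pics/top0.png');cv2.imwrite('pics/crop0.png',cv2.resize(p[90:270,160:400],None,fx=3.3,fy=3.3,interpolation=cv2.INTER_CUBIC))
E
```

```text
L lid 1363 ((564.0000610351562, 148.83041381835938), (119.31097412109375, 99.99040985107422), 78.8923110961914) 0.07447332917566984
L bar 166 ((574.15673828125, 147.20220947265625), (113.2100830078125, 10.87210464477539), 79.51407623291016) [0.57435301 0.14819209 0.13310086] [0.5742735  0.14837648]
bar dir yaw -11.042804
R lid 1340 ((562.7406616210938, -134.52822875976562), (99.43781280517578, 118.51646423339844), 6.656930446624756) 0.07417794892329022
R bar 166 ((572.5833129882812, -132.39927673339844), (10.975201606750488, 113.93933868408203), 6.032757759094238) [ 0.57309666 -0.13335534  0.1329631 ] [ 0.57281971 -0.13294788]
bar dir yaw 6.5177054
180 [137, 138, 132, 135, 137, 131, 130, 136, 133, 131, 135, 131, 133, 133, 136, 134, 132, 133, 134, 131, 135, 135, 135, 132, 132, 132, 133, 131, 131, 134, 133, 134, 132, 131, 96, 54, 65, 71, 110, 108, 105, 103, 105, 100, 108, 104, 102, 102, 109, 107, 107, 108, 108, 109, 106]
200 [134, 134, 129, 134, 133, 133, 133, 130, 137, 136, 132, 130, 137, 133, 134, 132, 137, 133, 134, 133, 139, 135, 130, 134, 131, 132, 130, 137, 135, 135, 136, 129, 13
[... 881 characters left out ...]
 66, 108, 103, 111, 106, 107, 105, 109, 107, 104]
385 [127, 134, 133, 134, 132, 136, 132, 133, 134, 133, 130, 137, 134, 133, 131, 134, 139, 132, 131, 134, 135, 137, 134, 136, 132, 135, 133, 134, 131, 136, 132, 129, 132, 132, 135, 131, 134, 133, 132, 131, 135, 136, 135, 111, 53, 57, 54, 100, 109, 101, 96, 103, 105, 104, 102]
vial [0.481 0.002 0.046] [0.483 0.002 0.02 ]
dish [ 0.417 -0.016  0.03 ] [ 0.418 -0.017  0.02 ]
drop [0.716 0.017 0.027] [0.717 0.017 0.02 ]
tip [0.633 0.43  0.052] [0.638 0.44  0.02 ]
m1 [0.446 0.449 0.013] [0.446 0.446 0.02 ]
m2 [0.375 0.345 0.017] [0.375 0.344 0.02 ]
beaker [ 0.439 -0.421  0.005] [ 0.439 -0.416  0.02 ]
reag [ 0.614 -0.429  0.113] [ 0.63  -0.463  0.02 ]
```

View pics/crop0.png

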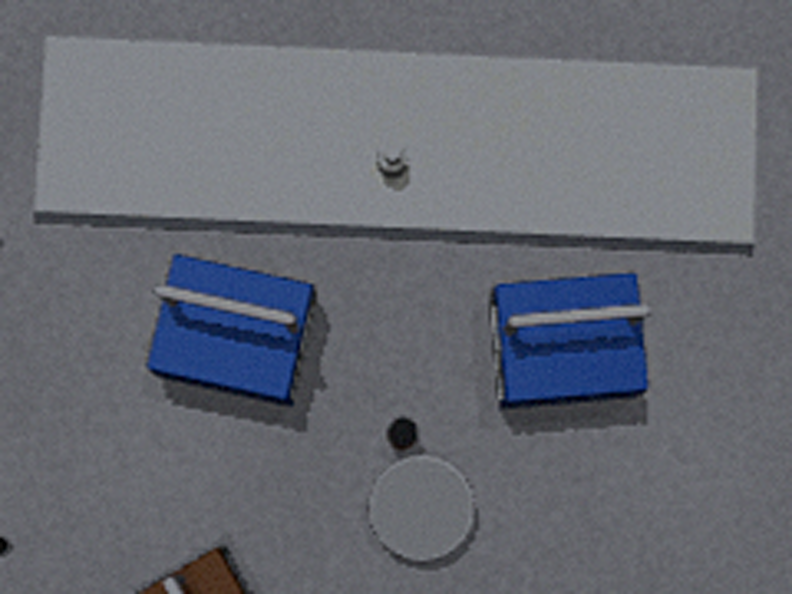

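The crop confirms both blue carriers stand at the line, with handles towards the far side. Now I'll fit the line and work out the approach moves.

```bash
python3 - <<'E'
from h import *
c=camera_params('top');p=np.load('top0.npz')['p'].mean(2)
P=[];F=[]
for u in range(178,386,2):
    if 265<u<292: continue
    col=p[:,u]; 
    k=145+np.argmin(cv2.blur(col.reshape(-1,1),(1,3)).ravel()[145:172])
    # near edge: crossing mid-level
    for j in range(k,k+6):
        if col[j+1]>85: P.append((u,j+(85-col[j])/(col[j+1]-col[j])));break
    for j in range(k,k-6,-1):
        if col[j-1]>95: F.append((u,j-(95-col[j])/(col[j-1]-col[j])));break
for Q in(P,F):
    Q=np.array(Q);X=ray(c,Q[:,0],Q[:,1],0.)
    vx,vy,x0,y0=cv2.fitLine(X[:,:2].astype(np.float32),cv2.DIST_HUBER,0,.01,.01).ravel()
    print('line x at y=0',x0-vx/vy*y0,'slope dx/dy',vx/vy, 'yaw',np.degrees(np.arctan(-vx/vy)))
print(ray(c,[171,389],[158,164],0.))
R=np.array([[.3286,-.9445],[-.9445,-.3286]]);s=sense();t=np.array([.5738,.1475])-s['eef_pos'][:2]
print(t*1000,R.T@t*1000)
h=np.radians(-11);R2=np.array([[np.cos(h),np.sin(h)],[np.sin(h),-np.cos(h)]]);print(R2.T@t*1000)
E
```

```text
line x at y=0 0.65581715 slope dx/dy 0.018806128 yaw -1.0773847
line x at y=0 0.6668531 slope dx/dy 0.01818221 yaw -1.0416491
[[ 0.66002592  0.33099582  0.        ]
 [ 0.65933946 -0.30833923  0.        ]]
[376.740401   713.94978624] [-550.52867734 -590.43520851]
[ 233.59057726 -772.71797523]
```

Request:
send_rows:
  rows:
    - [0,0,0,-10,30]
    - [0,0,0,-10,30]
    - [0,0,0,-10,30]
    - [0,0,0,-10,30]
    - [0,0,0,-10,30]
    - [0,0,0,-10,30]
    - [16,-55,0,0,30]
    - [16,-55,0,0,30]
    - [16,-55,0,0,30]
    - [16,-55,0,0,30]

```text
clock: 1.35
eef_pos: [0.3017, -0.3609, 0.2221]
tcp_rot: [[0.982, -0.188, -0.0], [-0.188, -0.982, 0.001], [-0.0, -0.001, -1.0]]
ft_force: [-0.1, -0.5, 0.5]
gripper_width: 0.0296
```

Request:
send_rows:
  rows:
    - [16,-55,0,0,30]
    - [16,-55,0,0,30]
    - [16,-55,0,0,30]
    - [16,-55,0,0,30]
    - [16,-55,0,0,30]
    - [16,-55,0,0,30]
    - [16,-55,0,0,30]
    - [16,-55,0,0,30]
    - [16,-55,0,0,30]
    - [0,0,0,0,30]

```text
clock: 2.6
eef_pos: [0.536, 0.0997, 0.2207]
tcp_rot: [[0.983, -0.183, -0.003], [-0.183, -0.983, 0.0], [-0.003, 0.0, -1.0]]
ft_force: [-0.9, -0.6, -0.3]
gripper_width: 0.0298
```

Request:
send_rows:
  rows:
    - [14,-27,0,0,30]
    - [14,-27,0,0,30]
    - [0,0,0,0,30]
    - [0,0,20,0,30]
    - [0,0,20,0,30]
    - [0,0,10,0,30]
    - [0,0,0,0,30]
    - [0,0,0,0,30]
    - [0,0,0,0,30]
    - [0,0,0,0,30]

```text
clock: 3.85
eef_pos: [0.5735, 0.1444, 0.1733]
tcp_rot: [[0.982, -0.188, 0.001], [-0.188, -0.982, 0.0], [0.001, -0.0, -1.0]]
ft_force: [-0.3, -0.2, -0.6]
gripper_width: 0.0301
```

```bash
python3 - <<'E'
from h import *
p,d=get_image('wrist');cv2.imwrite('pics/w1.png',p[:,:,::-1])
E
```

```text
(no output)
```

View pics/w1.png

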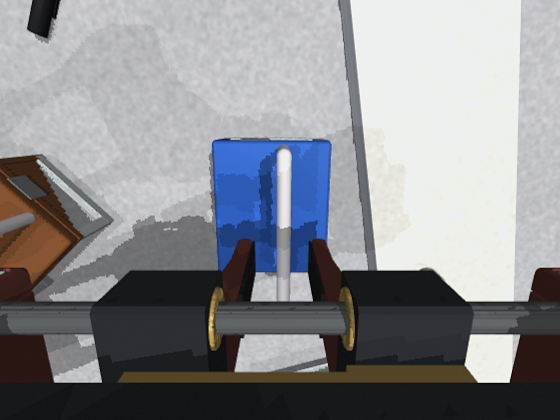

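The wrist view shows the bar at column 284, midway between the fingers (about 245 to 317) and aligned with them. I'll descend and narrow the gap to 20 mm.

Request:
send_rows:
  rows:
    - [0,-3,12,0,30]
    - [0,0,12,0,30]
    - [0,0,12,0,30]
    - [0,0,12,0,30]
    - [0,0,12,0,30]
    - [0,0,0,0,30]
    - [0,0,0,0,20]
    - [0,0,0,0,20]
    - [0,0,0,0,20]
    - [0,0,0,0,20]

```text
clock: 5.15
eef_pos: [0.574, 0.1473, 0.1129]
tcp_rot: [[0.982, -0.188, 0.0], [-0.188, -0.982, 0.0], [0.0, -0.0, -1.0]]
ft_force: [-0.5, -0.2, -0.5]
gripper_width: 0.0202
```

```bash
python3 - <<'E'
import numpy as np
# bar pos rel start vs tilt; TCP x command = bar-5 (far finger), z=+dz (tool z down => minus)
for t in range(0,54,4):
    a=np.radians(65.2+t);print(t,round(143.2*np.cos(a)-60,1),round(143.2*np.sin(a)-130,1))
E
```

```text
0 0.1 -0.0
4 -9.1 3.9
8 -18.6 7.1
12 -28.3 9.6
16 -38.1 11.5
20 -48.0 12.7
24 -58.0 13.2
28 -68.0 13.0
32 -77.9 12.1
36 -87.8 10.5
40 -97.5 8.2
44 -107.1 5.2
48 -116.4 1.6
52 -125.5 -2.6
```

Request:
send_rows:
  rows:
    - [-5,0,0,0,20]
    - [-9,0,-4,0,20]
    - [-9.5,0,-3,0,20]
    - [-10,0,-2.5,0,20]
    - [-10,0,-2,0,20]
    - [-10,0,-1,0,20]
    - [-10,0,-0.5,0,20]
    - [-10,0,0,0,20]
    - [-10,0,1,0,20]
    - [-9.5,0,1.5,0,20]

```text
clock: 6.4
eef_pos: [0.4817, 0.1649, 0.1229]
tcp_rot: [[0.982, -0.188, -0.0], [-0.188, -0.982, 0.0], [-0.0, 0.0, -1.0]]
ft_force: [-0.5, 0.3, 0.8]
gripper_width: 0.0201
```

```bash
python3 - <<'E'
from h import *
p,d=get_image('scene');cv2.imwrite('pics/s1.png',p[:,:,::-1])
E
```

```text
(no output)
```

View pics/s1.png

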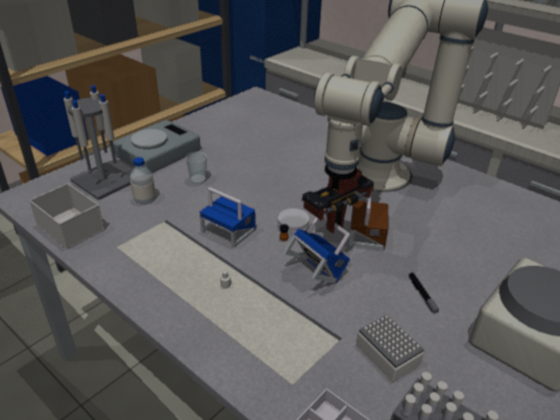

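The left carrier, at (320,255), is tilting on its near edge as planned. I'll go on to about 52 degrees.

Request:
send_rows:
  rows:
    - [-9.5,0,2,0,20]
    - [-9.5,0,3,0,20]
    - [-9,0,3.5,0,20]
    - [-7,0,3.5,0,20]
    - [0,0,0,0,20]
    - [0,0,0,0,20]
    - [0,0,0,0,20]
    - [0,0,0,0,20]
    - [0,0,0,0,20]
    - [0,0,0,0,20]

```text
clock: 7.7
eef_pos: [0.4482, 0.1713, 0.1111]
tcp_rot: [[0.982, -0.188, -0.0], [-0.188, -0.982, -0.0], [-0.0, 0.0, -1.0]]
ft_force: [0.6, 0.4, -0.3]
gripper_width: 0.0203
```

```bash
python3 - <<'E'
from h import *
p,d=get_image('scene');c=camera_params('scene');np.savez('s2.npz',p=p,d=d)
cv2.imwrite('pics/s2.png',cv2.resize(p[200:300,250:400,::-1],None,fx=5,fy=5,interpolation=cv2.INTER_CUBIC))
W=cloud(c,d);sub=W[210:290,270:370].reshape(-1,3)
# underside plane fit: points in region near tilted base
hs=cv2.cvtColor(p,cv2.COLOR_RGB2HSV)[210:290,270:370].reshape(-1,3)
m=(hs[:,0]>105)&(hs[:,0]<130)&(hs[:,1]>150)&(sub[:,2]>.03)
print(m.sum(),sub[m].min(0),sub[m].max(0))
print(sense()['eef_pos'],sense()['ft_force'])
E
```

```text
500 [0.47502182 0.10234977 0.0302288 ] [1.36871597 0.73790139 0.9346752 ]
[0.44814222 0.17128864 0.11109773] [ 0.97879899  0.54303899 -0.30395063]
```

View pics/s2.png

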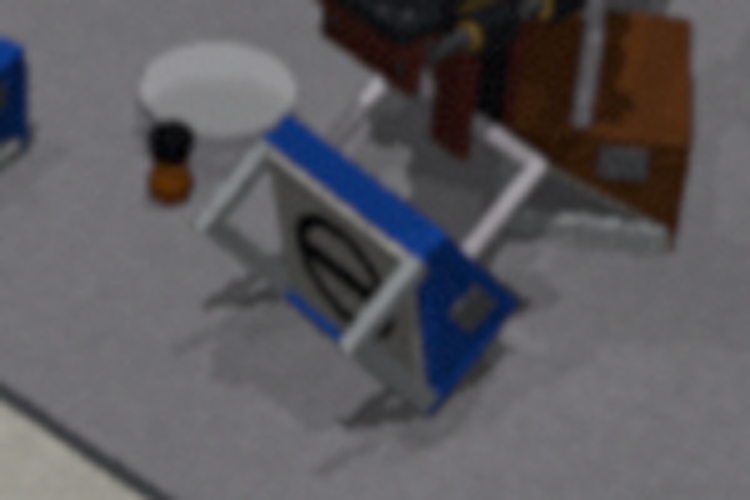

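The underside of the left carrier shows a black ring with a bar across it, at about (345,270) in the crop, so the left one is the stamped carrier. Its tilt is about 51 degrees by the bar's travel. Now I'll lower it along the same arc.

Request:
send_rows:
  rows:
    - [7,0,-3.5,0,20]
    - [9,0,-3.5,0,20]
    - [9.5,0,-3,0,20]
    - [9.5,0,-2,0,20]
    - [9.5,0,-1.5,0,20]
    - [10,0,-1,0,20]
    - [10,0,0,0,20]
    - [10,0,0.5,0,20]
    - [10,0,1,0,20]
    - [10,0,2,0,20]

```text
clock: 9.0
eef_pos: [0.5416, 0.1534, 0.1219]
tcp_rot: [[0.982, -0.188, -0.0], [-0.188, -0.982, -0.0], [-0.0, 0.0, -1.0]]
ft_force: [0.9, -1.1, -0.6]
gripper_width: 0.0201
```

Request:
send_rows:
  rows:
    - [7,0,1.5,0,20]
    - [6,0,2,0,20]
    - [5,0,2,0,20]
    - [4,0,1.5,0,20]
    - [4,0,1.5,0,20]
    - [3.5,0,1,0,20]
    - [3,0,0,0,20]
    - [1,0,0,0,20]
    - [0,0,0,0,30]
    - [0,0,0,0,30]

```text
clock: 10.25
eef_pos: [0.5738, 0.1474, 0.1127]
tcp_rot: [[0.982, -0.188, -0.0], [-0.188, -0.982, 0.0], [-0.0, -0.0, -1.0]]
ft_force: [0.1, 0.4, 0.2]
gripper_width: 0.0294
```

```bash
python3 - <<'E'
from h import *
p,d=get_image('scene');cv2.imwrite('pics/s3.png',cv2.resize(p[180:320,180:400,::-1],None,fx=3.5,fy=3.5,interpolation=cv2.INTER_CUBIC))
E
```

```text
(no output)
```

View pics/s3.png

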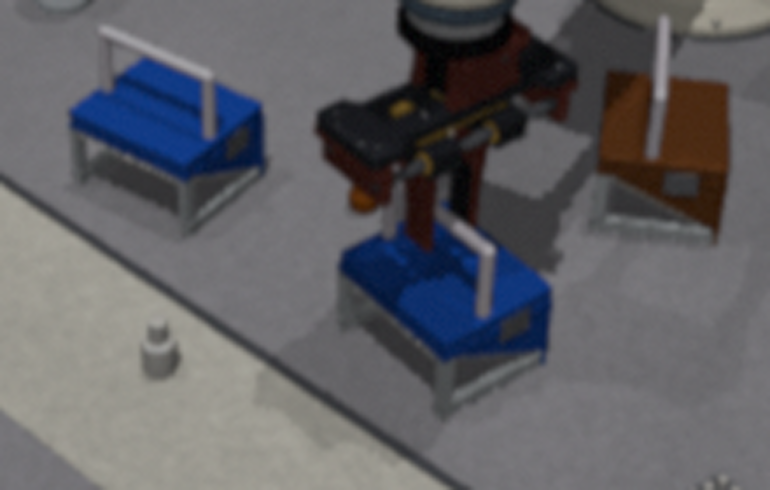

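The left carrier stands flat again. Next I'll raise the tool, cross to the right bar and turn to 6.5 degrees.

Request:
send_rows:
  rows:
    - [0,0,-25,0,30]
    - [0,0,-30,0,30]
    - [0,0,-15,0,30]
    - [10.5,55,0,0,30]
    - [10.5,55,0,0,30]
    - [10.5,55,0,0,30]
    - [10.5,55,0,0,30]
    - [10,56,0,0,30]
    - [0,0,0,-9,30]
    - [0,0,0,-8.3,30]

```text
clock: 11.55
eef_pos: [0.5728, -0.1346, 0.1819]
tcp_rot: [[0.993, 0.116, -0.001], [0.116, -0.993, 0.0], [-0.001, -0.001, -1.0]]
ft_force: [0.6, 0.8, 0.6]
gripper_width: 0.03
```

Request:
send_rows:
  rows:
    - [0,0,0,0,30]
    - [0,0,0,0,30]
    - [0,0,0,0,30]
    - [0,0,0,0,30]
    - [0,0,0,0,30]
    - [0,0,0,0,30]
    - [0,0,0,0,30]
    - [0,0,0,0,30]
    - [0,0,0,0,30]
    - [0,0,0,0,30]

```text
clock: 12.8
eef_pos: [0.5731, -0.1336, 0.1826]
tcp_rot: [[0.994, 0.113, 0.0], [0.113, -0.994, 0.0], [0.0, -0.0, -1.0]]
ft_force: [0.2, -0.5, 0.6]
gripper_width: 0.03
```

```bash
python3 - <<'E'
from h import *
p,d=get_image('wrist');cv2.imwrite('pics/w2.png',p[:,:,::-1])
E
```

```text
(no output)
```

View pics/w2.png

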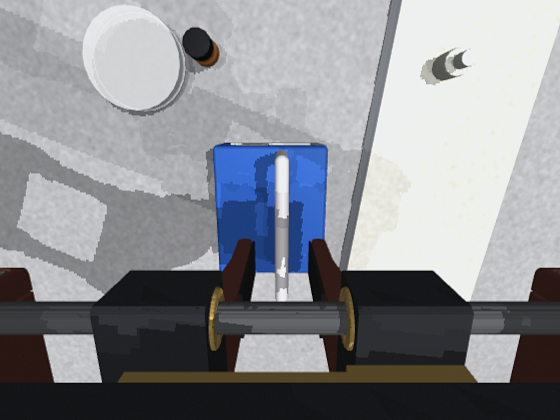

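The bar is at column 282, midway between the fingers and aligned with them. I'll descend 70 mm and narrow the gap.

Request:
send_rows:
  rows:
    - [0,0,14,0,30]
    - [0,0,14,0,30]
    - [0,0,14,0,30]
    - [0,0,14,0,30]
    - [0,0,14,0,30]
    - [0,0,0,0,20]
    - [0,0,0,0,20]
    - [0,0,0,0,20]
    - [0,0,0,0,20]
    - [0,0,0,0,20]

```text
clock: 14.1
eef_pos: [0.5733, -0.1336, 0.113]
tcp_rot: [[0.994, 0.113, 0.001], [0.113, -0.994, -0.0], [0.001, 0.0, -1.0]]
ft_force: [0.6, 1.0, 0.3]
gripper_width: 0.0202
```

Request:
send_rows:
  rows:
    - [-5,0,0,0,20]
    - [-9,0,-4,0,20]
    - [-9.5,0,-3,0,20]
    - [-10,0,-2.5,0,20]
    - [-10,0,-2,0,20]
    - [-10,0,-1,0,20]
    - [-10,0,-0.5,0,20]
    - [-10,0,0,0,20]
    - [-10,0,1,0,20]
    - [-9.5,0,1.5,0,20]

```text
clock: 15.35
eef_pos: [0.4799, -0.1441, 0.1229]
tcp_rot: [[0.994, 0.113, -0.0], [0.113, -0.994, 0.0], [-0.0, -0.0, -1.0]]
ft_force: [1.1, -0.4, 1.4]
gripper_width: 0.0199
```

Request:
send_rows:
  rows:
    - [-9.5,0,2,0,20]
    - [-9.5,0,3,0,20]
    - [-9,0,3.5,0,20]
    - [-7,0,3.5,0,20]
    - [0,0,0,0,20]
    - [0,0,0,0,20]
    - [0,0,0,0,20]
    - [0,0,0,0,20]
    - [0,0,0,0,20]
    - [0,0,0,0,20]

```text
clock: 16.6
eef_pos: [0.446, -0.148, 0.1111]
tcp_rot: [[0.994, 0.113, -0.0], [0.113, -0.994, 0.0], [-0.0, -0.0, -1.0]]
ft_force: [0.8, -0.4, -0.1]
gripper_width: 0.02
```

```bash
python3 - <<'E'
from h import *
p,d=get_image('scene')
cv2.imwrite('pics/s4.png',cv2.resize(p[160:300,170:360,::-1],None,fx=4,fy=4,interpolation=cv2.INTER_CUBIC))
E
```

```text
(no output)
```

View pics/s4.png

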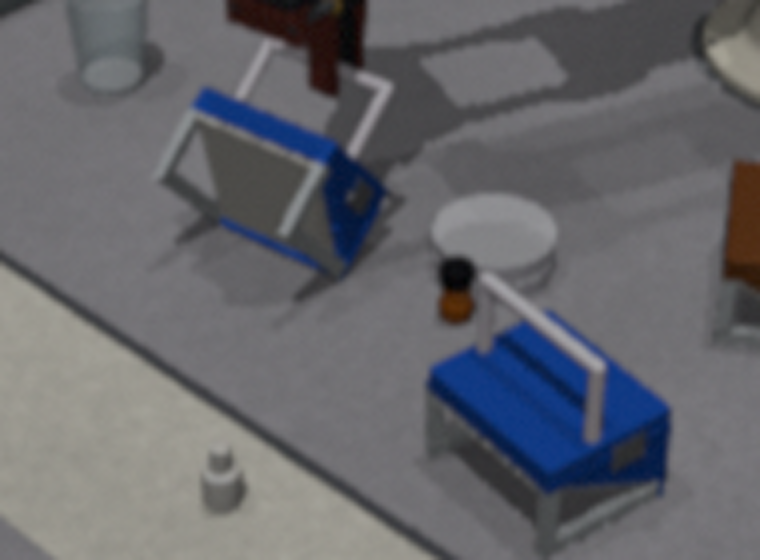

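The right carrier's underside is blank, at about (260,185), so it is the plain one. The left carrier stands flat. I'll lower the right one now.

Request:
send_rows:
  rows:
    - [7,0,-3.5,0,20]
    - [9,0,-3.5,0,20]
    - [9.5,0,-3,0,20]
    - [9.5,0,-2,0,20]
    - [9.5,0,-1.5,0,20]
    - [10,0,-1,0,20]
    - [10,0,0,0,20]
    - [10,0,0.5,0,20]
    - [10,0,1,0,20]
    - [10,0,2,0,20]

```text
clock: 17.9
eef_pos: [0.5405, -0.1373, 0.122]
tcp_rot: [[0.994, 0.113, 0.0], [0.113, -0.994, 0.0], [0.0, -0.0, -1.0]]
ft_force: [0.8, 0.3, -1.3]
gripper_width: 0.0204
```

Request:
send_rows:
  rows:
    - [7,0,1.5,0,20]
    - [6,0,2,0,20]
    - [5,0,2,0,20]
    - [4,0,1.5,0,20]
    - [4,0,1.5,0,20]
    - [3.5,0,1,0,20]
    - [3,0,0,0,20]
    - [1,0,0,0,20]
    - [0,0,0,0,30]
    - [0,0,0,0,30]

```text
clock: 19.15
eef_pos: [0.5731, -0.1336, 0.1127]
tcp_rot: [[0.994, 0.113, 0.0], [0.113, -0.994, -0.0], [-0.0, 0.0, -1.0]]
ft_force: [0.4, 0.4, 1.0]
gripper_width: 0.0297
```

Request:
send_rows:
  rows:
    - [0,0,-25,0,30]
    - [0,0,-30,0,30]
    - [0,0,-30,0,30]
    - [0,0,-25,0,30]
    - [-55,0,0,0,30]
    - [-55,0,0,0,30]
    - [-50,0,0,0,30]
    - [0,0,0,0,30]
    - [0,0,0,0,30]
    - [0,0,0,0,30]

```text
clock: 20.4
eef_pos: [0.415, -0.1515, 0.2224]
tcp_rot: [[0.994, 0.114, -0.0], [0.114, -0.994, 0.0], [-0.0, -0.0, -1.0]]
ft_force: [-0.2, 0.3, 0.4]
gripper_width: 0.0299
```

```bash
python3 - <<'E'
from h import *
p,d=get_image('top');cv2.imwrite('pics/t5.png',cv2.resize(p[90:330,140:400,::-1],None,fx=3,fy=2.4))
c=camera_params('top');W=cloud(c,d);hsv=cv2.cvtColor(p,cv2.COLOR_RGB2HSV)
for nm,(u0,u1,v0,v1) in dict(L=(195,265,160,220),R=(300,365,165,220)).items():
    sub=np.zeros(d.shape,bool);sub[v0:v1,u0:u1]=1
    lid=(hsv[...,0]>105)&(hsv[...,0]<130)&(hsv[...,1]>150)&sub&(abs(W[...,2]-.075)<.008)
    v,u=np.nonzero(lid);P=ray(c,u,v,.075)[:,:2]
    print(nm,lid.sum(),cv2.minAreaRect((P*1000).astype(np.float32)))
b=(hsv[...,0]<15)&(hsv[...,1]>120)&(W[...,2]>.05);v,u=np.nonzero(b);P=W[b];k=(abs(P[:,1]-.18)<.1)&(P[:,0]<.5)&(P[:,2]<.15);print('brown',k.sum(),P[k].min(0),P[k].max(0))
for nm,(u,v) in dict(vial=(282,221),dish=(288,244),drop=(279,138)).items(): print(nm,W[v,u])
E
```

```text
L 1361 ((564.0360107421875, 149.01309204101562), (118.87770080566406, 99.99040222167969), 78.89231872558594)
R 1243 ((562.6964111328125, -134.45204162597656), (99.38488006591797, 118.60590362548828), 6.526630878448486)
brown 1332 [0.23283456 0.09246156 0.05220001] [0.38039152 0.23427636 0.13130397]
vial [0.48130666 0.0023124  0.04036477]
dish [ 0.41747982 -0.01623294  0.03177631]
drop [0.71611971 0.01667766 0.04922016]
```

View pics/t5.png

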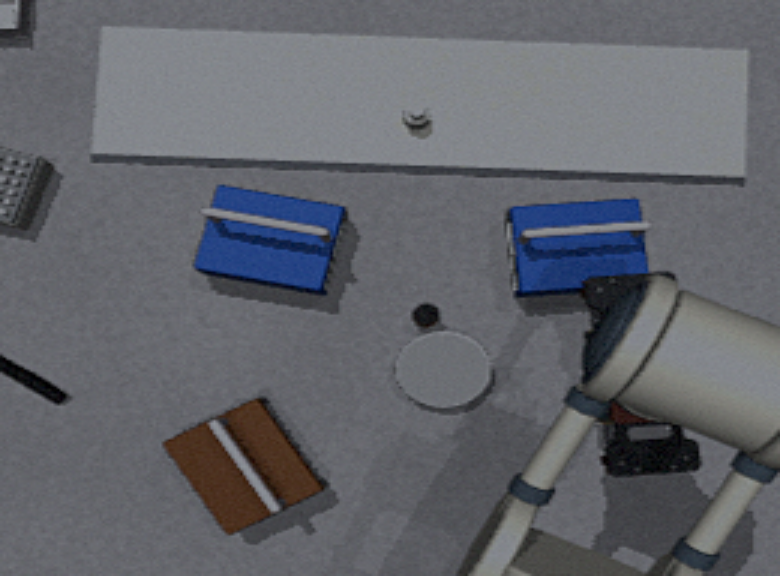

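Both carriers have gone back to where they stood, to within 1 mm. The stamped one is on the left: centre (0.564, 0.149), yaw -11 degrees. Next I'll turn the jaws along its y axis and open them, then go behind its near wall.

Request:
send_rows:
  rows:
    - [0,0,0,-10,76]
    - [0,0,0,-10,76]
    - [0,0,0,-10,76]
    - [0,0,0,-10,76]
    - [0,0,0,-10,76]
    - [0,0,0,-10,76]
    - [0,0,0,-10,76]
    - [0,0,0,-2.5,76]
    - [50,0,0,0,76]
    - [50,0,0,0,76]

```text
clock: 21.7
eef_pos: [0.434, -0.0524, 0.2222]
tcp_rot: [[0.192, 0.981, -0.001], [0.981, -0.192, 0.0], [0.0, -0.001, -1.0]]
ft_force: [0.9, -0.8, 0.8]
gripper_width: 0.0761
```

Request:
send_rows:
  rows:
    - [50,0,0,0,76]
    - [50,0,0,0,76]
    - [50,0,0,0,76]
    - [50,9,0,0,76]
    - [23,0,0,0,76]
    - [0,0,0,0,76]
    - [0,0,30,0,76]
    - [0,0,40,0,76]
    - [0,0,30,0,76]
    - [0,0,0,0,76]

```text
clock: 22.95
eef_pos: [0.4833, 0.1625, 0.1198]
tcp_rot: [[0.192, 0.981, -0.005], [0.981, -0.192, -0.002], [-0.003, -0.005, -1.0]]
ft_force: [0.5, 1.0, -0.0]
gripper_width: 0.0759
```

```bash
python3 - <<'E'
from h import *
p,d=get_image('scene');cv2.imwrite('pics/s6.png',cv2.resize(p[150:320,180:420,::-1],None,fx=3.3,fy=3.3,interpolation=cv2.INTER_CUBIC))
s=sense();print(s['eef_pos'],np.degrees(np.arctan2(s['tcp_rot'][1][0],s['tcp_rot'][0][0])))
E
```

```text
[0.48434243 0.16284782 0.12211718] 78.93910819119453
```

View pics/s6.png

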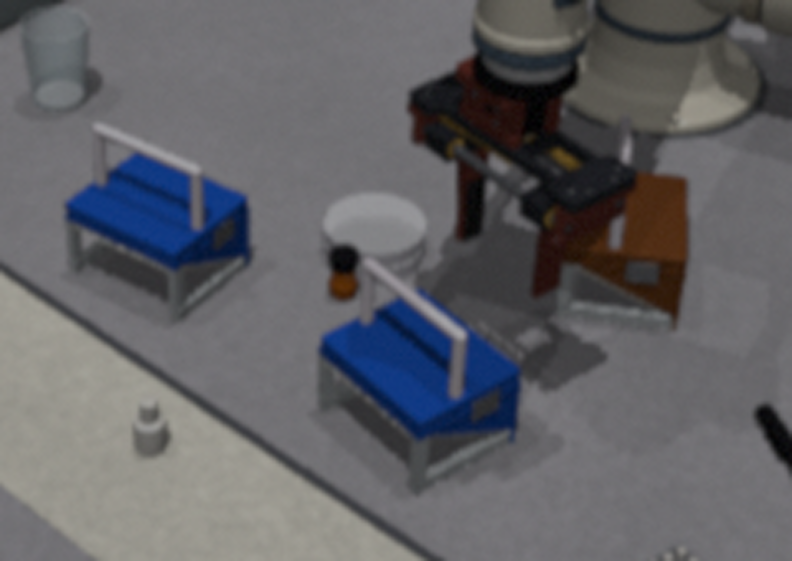

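Both fingertips hang behind the near wall and clear of the brown carrier. I'll check the wrist camera's clearance and then descend.

```bash
python3 - <<'E'
from h import *
s=sense();c=camera_params('wrist');print(c['extrinsics'][:3,3]-s['eef_pos'])
f=np.load('top0.npz');cc=camera_params('top');W=cloud(cc,f['d']);hsv=cv2.cvtColor(f['p'],cv2.COLOR_RGB2HSV)
m=np.zeros(f['d'].shape,bool);m[250:315,190:255]=1
b=m&(W[...,2]>.11);print(W[b].min(0),W[b].max(0))
E
```

```text
[-0.0685921   0.01360821  0.16280078]
[0.26272884 0.01429948 0.11064129] [0.40410809 0.18872919 1.31433772]
```

Request:
send_rows:
  rows:
    - [0,0,25,0,76]
    - [0,0,25,0,76]
    - [0,0,25,0,76]
    - [0,0,15,0,76]
    - [0,0,7,0,76]
    - [0,0,0,0,76]
    - [0,0,0,0,76]
    - [0,8,0,0,76]
    - [0,8,0,0,76]
    - [0,5,0,0,76]

```text
clock: 24.25
eef_pos: [0.5058, 0.1596, 0.0258]
tcp_rot: [[0.191, 0.982, -0.0], [0.982, -0.191, 0.0], [0.0, -0.0, -1.0]]
ft_force: [-3.5, -0.1, 3.8]
gripper_width: 0.0762
```

Request:
send_rows:
  rows:
    - [0,7,0,0,76]
    - [0,8,0,-1,76]
    - [0,8,0,-1,76]
    - [0,8,0,-1,76]
    - [0,8,0,-1,76]
    - [0,8,0,-1,76]
    - [0,8,0,-1,76]
    - [0,8,0,-1,76]
    - [0,8,0,-1,76]
    - [0,8,0,0,76]

```text
clock: 25.5
eef_pos: [0.5841, 0.1496, 0.0256]
tcp_rot: [[0.052, 0.999, 0.0], [0.999, -0.052, 0.0], [0.0, 0.0, -1.0]]
ft_force: [-3.6, -0.4, 2.6]
gripper_width: 0.0762
```

```bash
cat > m.py <<'E'
from h import *
import sys
n=sys.argv[1]
s=sense();print(s['clock'],s['eef_pos'],s['ft_force'])
p,d=get_image('top');cv2.imwrite(f'pics/t{n}.png',cv2.resize(p[90:270,160:400,::-1],None,fx=3.2,fy=3.2))
c=camera_params('top');W=cloud(c,d);hsv=cv2.cvtColor(p,cv2.COLOR_RGB2HSV)
b=((hsv[...,0]>105)&(hsv[...,0]<130)&(hsv[...,1]>150)&(abs(W[...,2]-.075)<.008)).astype(np.uint8)
b[:,:150]=0;b[:,400:]=0
k,lab,st,_=cv2.connectedComponentsWithStats(cv2.morphologyEx(b,cv2.MORPH_CLOSE,np.ones((9,9))))
for i in range(1,k):
    if st[i,4]<300: continue
    v,u=np.nonzero((lab==i)&(b>0));P=ray(c,u,v,.075)[:,:2];print(st[i],cv2.minAreaRect((P*1000).astype(np.float32)))
E
python3 m.py 7
python3 - <<'E'
from h import *
p,d=get_image('scene');cv2.imwrite('pics/s7.png',cv2.resize(p[150:350,180:420,::-1],None,fx=3,fy=3,interpolation=cv2.INTER_CUBIC))
E
```

```text
25.5 [0.58411951 0.14960648 0.02563211] [-3.63699763 -0.41858642  2.61226859]
[ 310  173   46   39 1547] ((562.7817993164062, -134.57080078125), (99.5930404663086, 118.61500549316406), 6.25147008895874)
```

View pics/t7.png

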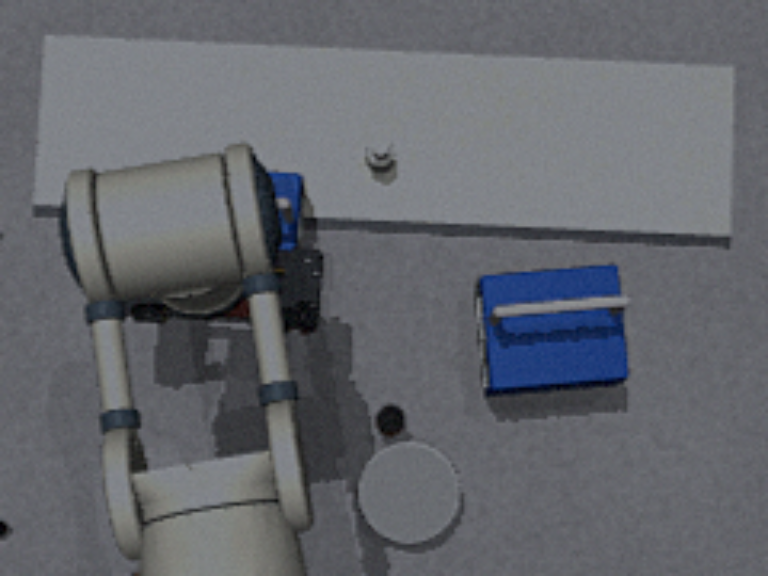

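View pics/s7.png

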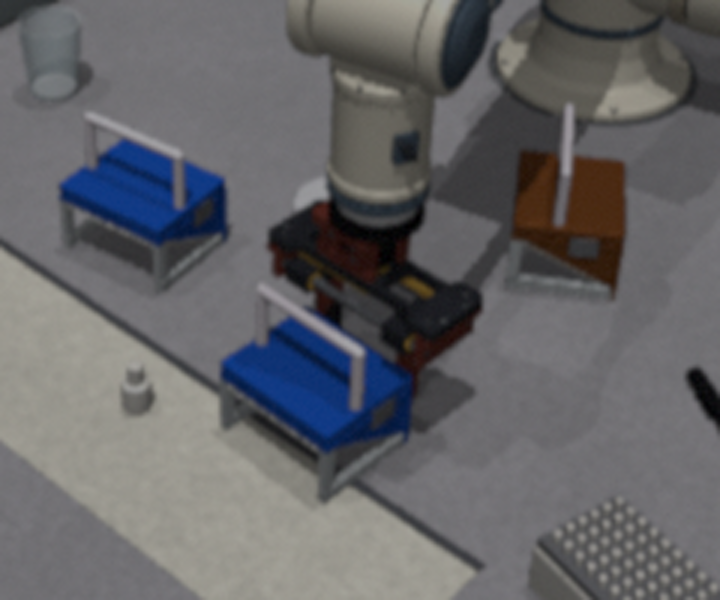

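The carrier slides flat, is now nearly square to the line (tool heading about -3 degrees) and is clear of the dropper. I'll push about 100 mm more.

Request:
send_rows:
  rows:
    - [0,8,0,0,76]
    - [0,10,0,-0.5,76]
    - [0,10,0,-0.5,76]
    - [0,10,0,-0.5,76]
    - [0,10,0,-0.5,76]
    - [0,10,0,0,76]
    - [0,10,0,0,76]
    - [0,10,0,0,76]
    - [0,10,0,0,76]
    - [0,7,0,0,76]

```text
clock: 26.85
eef_pos: [0.6792, 0.1467, 0.0256]
tcp_rot: [[0.018, 1.0, -0.0], [1.0, -0.018, 0.0], [0.0, -0.0, -1.0]]
ft_force: [-2.5, 0.2, -0.3]
gripper_width: 0.0756
```

Request:
send_rows:
  rows:
    - [0,3,0,0,76]
    - [0,1,0,0,76]
    - [0,0,0,0,76]
    - [0,-10,0,0,76]
    - [0,-25,0,0,76]
    - [0,-50,0,0,76]
    - [0,-50,0,0,76]
    - [0,-50,0,0,76]
    - [0,0,-40,0,76]
    - [0,0,-50,0,76]

```text
clock: 28.1
eef_pos: [0.4951, 0.1497, 0.1149]
tcp_rot: [[0.017, 1.0, -0.003], [1.0, -0.017, -0.001], [-0.001, -0.003, -1.0]]
ft_force: [1.0, 0.1, 1.0]
gripper_width: 0.0764
```

Request:
send_rows:
  rows:
    - [0,0,-50,0,76]
    - [0,0,-50,0,76]
    - [-50,0,0,0,76]
    - [-50,0,0,0,76]
    - [-50,0,0,0,76]
    - [-50,0,0,0,76]
    - [0,-30,0,0,76]
    - [0,0,0,0,76]
    - [0,0,0,0,76]
    - [0,0,0,0,76]

```text
clock: 29.35
eef_pos: [0.4645, -0.049, 0.2157]
tcp_rot: [[0.017, 1.0, 0.0], [1.0, -0.017, -0.0], [-0.0, 0.0, -1.0]]
ft_force: [0.3, -0.6, -0.2]
gripper_width: 0.076
```

```bash
python3 m.py 8
python3 - <<'E'
from h import *
p,d=get_image('scene');cv2.imwrite('pics/s8.png',p[:,:,::-1])
E
```

```text
29.35 [ 0.46445138 -0.04899113  0.21566928] [ 0.27613509 -0.56491442 -0.16721551]
[ 211  107   44   38 1469] ((742.073486328125, 146.59628295898438), (117.25035858154297, 100.5225601196289), 88.65103149414062)
[310 173  45  20 631] ((585.8338623046875, -131.95248413085938), (52.84175109863281, 118.27006530761719), 6.526630878448486)
```

View pics/t8.png

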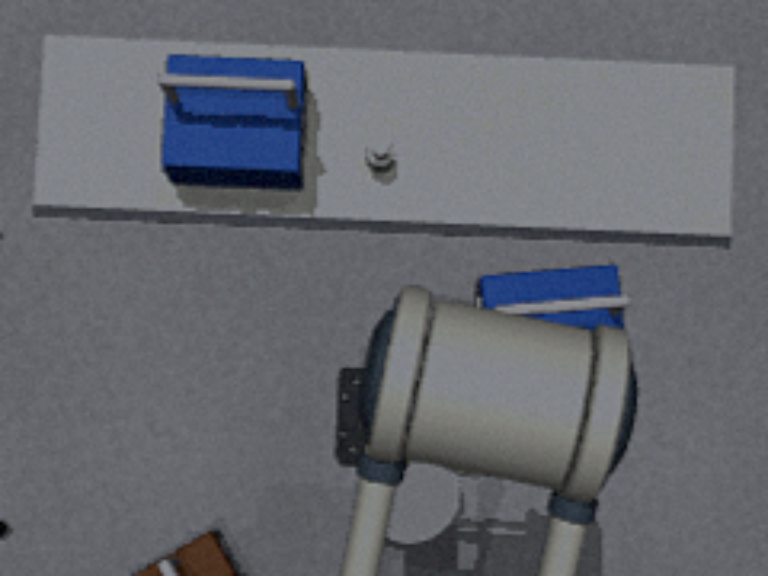

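View pics/s8.png

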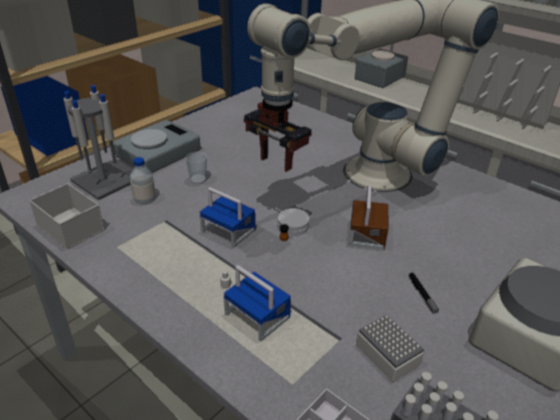

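The stamped carrier's near edge is about 33 mm past the line and its far edge about 134 mm, within the lane. The plain carrier, vial, dropper and the others stand where they were, and the arm is clear at z = 0.216.

```bash
python3 -c "
from cell import job_done;print(job_done())"
```

```text
the job is handed in; nothing more can be done
None
```

I handed the job in at about 29.5 s. By my own measurements every step was done in order, though the interface gives no verdict.

- **Tipping:** I drew each carrier by its handle to about 51 degrees (worked out from the bar's travel), left first and then right. Each was lowered back along the same arc. The left one showed the ring and bar, so it is the stamped carrier; the right one's underside was blank. Afterwards both were within 1 mm of where they started.
- **Pushing:** I pushed the stamped carrier low on its near wall with the opened fingertips, turning it nearly square to the line on the way.
- **Stamped carrier:** its centre is at about (0.742, 0.147) m, with the near edge about 33 mm and the far edge about 134 mm past the line. It stands flat in the lane and clear of the dropper.
- **Plain carrier:** it is flat and unmoved, with its far edge about 40 mm short of the line. In the last top view the arm partly hid it, so this rests on its visible part and the scene view.
- **Other objects:** the vial, dishes and dropper measured where they started after the tipping. After the push I checked the bystanders only by eye, and nothing looked moved. The arm ended clear of everything.

No check failed or disagreed.

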